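# Set up the nut mill for a pot of fresh nut butter

## Robot

A 6-joint arm with a two-finger parallel gripper is mounted at the origin on the work surface. World frame = base frame: x ahead of the robot, y to its left, z up, the work surface at z = 0. Lengths are in mm, angles in degrees, forces in N, time in s.
With the tool pointing down it reaches from about 350 to 850 mm from the base axis. Payload 8.1 kg.
Tool frame: the origin (TCP) lies on the centre line of the jaws, within the pads' length; the fingertips stand 11 mm ahead of it and the grasp point (between the pads) lies 8 mm behind it; z points along the fingers, y is the direction in which the jaws open and shut (so a half turn about z gives the same grasp; the last joint's range is limited). The gripper opens to 85 mm and grips with 20 to 120 N. Pads are 22 mm wide; open, the fingers measure 114 mm over their backs; the gripper's body (76 mm by 85 mm) begins 54 mm behind the grasp point. The pads swing forward as they close: fully open they stand 13 mm farther back than shut.
Start: joints at [60.882, 7.471, 85.268, -0, 87.261, -4.893], TCP at [246.169, 547.18, 242.292] pointing down, gripper open.
Joint ranges: [-169.43, 169.43], [-51.17, 129.36], [1.28, 143.12], [-76.62, 256.62], [0, 156.53], [-152.29, 152.29]. Speed limits (degrees/s): [136.94, 136.94, 159.86, 180, 180, 180].

## Interface

Orientations are given as [roll, pitch, yaw] about the fixed x, y, z axes, in that order (R = Rz(yaw) Ry(pitch) Rx(roll)).
In Python, from bench import telemetry, viewer, r gives the robot as it stands.
- The arm moves only by the shell command python3 -m inch 'ROWS' [FORCE]. ROWS is JSON, a list of rows, each a list of 3 entries, a list of its own where there are three numbers: the shift along the tool's x, y, z in cm, then the turn, a rotation vector about the tool's x, y, z in rad, then the opening, from 0 (shut) to 1 (fully open). A call has 1 to 20 rows; each row is the pose to reach, as a shift and turn from the pose commanded when the call began, along the tool's axes at that moment; what a row does not reach only later rows make up. A row lasts 1/10 s, in which the tool goes at most 50 mm and 8.59 degrees, less where a joint would pass 70% of its speed; a pose out of reach is approached as far as the arm can. A call with a gripper value outside its range is refused whole. The fingers move at their own pace and stop on an object; FORCE is the grip in N (left out, the last holds). Time passes only in rows, so rows that repeat a pose let the fingers close. It gives the time, the measured TCP pose, the force and the opening at its end, in the units of the state.
- telemetry.sense(): the state, without advancing time (a new reading comes with each control period).
- viewer.snapshot(name): name is "side" or "top"; returns the picture (420x560x3 uint8, red, green, blue); there is no depth.
- viewer.camera_model(name): a dict with "fx", "fy", "cx", "cy" (pixels), "cam_to_world" (4x4, takes a point from camera to world coordinates). Camera axes: x right, y down, z forward; pixel columns grow to the right and rows downward; lengths in mm; the calibration is good to about 2 mm. A picture is of the moment at which its call begins. camera_model takes no time and is no camera call.
- r.hand_in(): hands the job in, once; it reports no verdict.
The state is a dict: "time": time; "joint_pos": joint angles; "qd": joint speeds; "joint_efforts": joint torques, N m; "tool_pos": TCP position; "tcp_rot": TCP orientation; "ft_force": force on the tool from outside, world axes, zero at the start; "wrist_torque": the same for the moment, N m; "finger_gap": finger opening in mm.
Only numpy, scipy, OpenCV 4.12 (cv2) and the standard library are available. Lean on these libraries where they do the work, as an engineer would, in place of code of your own. Each camera call takes 0.05 s, during which the arm holds its last target.

## Task

Get the nut mill ready to grind a pot of nut butter: stand the small open stoneware pot upright on the mill's two-rod rest, slid in under the chute so that the whole mouth of the chute is over the pot's opening, and click the grind dial round to its fifth mark, counting clockwise from the first. Set the stoneware down gently, and leave the other things on the counter where they are.

Things in the scene. Friction and masses are not known exactly. Their poses are not given: they have to be found in the camera images.
- mill: fixed nut mill, 462 mm tall, aluminium. Origin on the counter under the middle of its column (130 mm along x, 160 mm along y, 270 mm high; a hopper of 67 mm radius above it). Its front faces its own -y: the column's flat front is at y = -80 mm. On the -x side of the column a flat control deck, 70 mm high, x from -260 to -65, y from -80 to +120 mm, carries the grind dial
- rest_outer (a point): on the pot rest's clear outer part, nothing overhead: midway between its two level steel rods, at their tops' height (75 mm above the counter); x = 0, y = -225 mm of the mill, axes as the mill. Rods 8 mm thick, along y, centre lines at x = +22 and -22 mm, from the column front (y = -80) to the outer bend (y = -284 mm). A 16 mm high crumb tray lies below
- chute_mouth (a point): centre of the chute's round mouth, 24 mm outside diameter, opening down over the inner part of the rest, 165 mm above the counter, at x = 0, y = -108 mm of the mill; axes as the mill. The lowest 15 mm are upright, above that the chute slants back to the column (214 mm high there). A pot pushed on until it touches the column has its axis at y = -112 mm
- grind_dial (a joint): angle of the grind dial in rad, growing clockwise seen from above, 0 to 1.75. It clicks into six positions 0.35 rad apart: first mark 0, second 0.35, third 0.70, fourth 1.05, fifth 1.40, sixth 1.75. Let go between clicks it springs into the nearer one; about 0.1 N m takes it over a click
- dial_grip (a point): on the dial's vertical turning axis, 102 mm above the counter, at x = -180, y = +10 mm of the mill. Black grip bar 44 mm long along the point's x, 14 mm thick, its top 11 mm above this point, on a disc of 48 mm diameter whose top is 18 mm below this point. Site +x points to the bar's white-lined end, the pointer; six dark marks round the dial, the first furthest anticlockwise
- pot: the small empty open stoneware pot, cream, round, straight-sided, 64 mm outside diameter, 70 mm tall, wall 5 mm (opening 54 mm), 0.15 to 0.31 kg. Origin at the centre of its underside, z up its axis. It starts upright on the counter
- pot_mouth (a point): centre of the pot's opening, level with its rim, 70 mm above its origin
- lidded_pot: bystander: stoneware pot of the same 64 mm diameter as the open pot, but shut with a cork lid (86 mm tall in all); origin at its underside
- crock: bystander: bigger bellied stoneware crock, 92 mm diameter, with a flat wooden lid and knob (105 mm tall in all); origin at its underside
- oil_bottle: bystander: amber oil bottle, 56 mm diameter, 215 mm tall; origin at its underside
- nut_tin: bystander: round tin, 72 mm diameter, 78 mm tall; origin at its underside
- sample_dish: bystander: white dish of pistachios, 112 mm diameter, about 34 mm tall with the nuts; origin at its underside
- nutcracker: bystander: steel nutcracker lying flat, 155 mm long (hinge to +x, handles to -x), 40 mm wide, 14 mm tall; origin at its underside
- scoop: bystander: aluminium nut scoop lying down, 52 mm wide, 34 mm tall; pan to +x (90 mm), handle to -x (110 mm); origin at its underside
- brush: bystander: flat bristle brush lying down along its x, about 200 mm long, under 50 mm tall; origin at its underside
Not all that is in view belongs to the job. Leave any blue or pink look-alike of the pot alone.

How it is judged (in metres and radians):
At the end, for the whole second after the job is handed in: The pot stands upright (within 4.5 degrees), released and still, on the rest (underside level with the rod tops within 5 mm), the centre of its opening within 15 mm of the chute mouth's centre seen from above, and the dial is in its fifth click (1.40 rad, within 0.10) (horizontal distance between pot_mouth and chute_mouth below 0.015 m and z of pot in the frame of mill between 0.07 and 0.08 m and angle between pot's own z axis and vertical below 0.08 rad and linear speed of pot below 0.02 m/s and contact force between pot and the fingers below 0.1 N and value of joint grind_dial between 1.3 and 1.5 rad); the robot touches nothing.
It fails at once if the pot is tipped over (leans more than 40 degrees) (angle between pot's own z axis and vertical above 0.7 rad).
It fails at once if the pot is dropped (falls faster than 0.45 m/s with no finger on it, a drop of about 10 mm) (linear speed of pot above 0.45 m/s and contact force between pot and the fingers below 0.05 N).
It fails at once if another thing on the counter is pushed more than 30 mm or tipped over (distance of any of lidded_pot, crock, oil_bottle, nut_tin, sample_dish, nutcracker, scoop, brush from where it was at the start of the episode above 0.03 m or angle between any of lidded_pot, crock, oil_bottle, nut_tin, sample_dish, nutcracker, scoop, brush's own z axis and vertical above 0.5 rad).
It also fails if it takes over 72 s, if anything falls off the work surface, if the arm or the gripper's body presses on something with over 40 N, if the wrist force passes 120 N, or if a joint passes its speed limit or range.

## Working session

There is one attempt and no reset: what is moved stays moved. The work goes in short steps, Python scripts to look and compute and a shell command to move; the robot and the scene stay as the last step left them, time stands still between calls to the robot, and variables do not carry over. Pictures are saved under pics/ and viewed, and the job is handed in when it is done.

```bash
ls; mkdir -p pics
python3 - <<'E'
from bench import telemetry, viewer, r
import cv2,numpy as np
for n in("side","top"):
    im=viewer.snapshot(n); cv2.imwrite(f"pics/{n}0.png",im[:,:,::-1])
    m=viewer.camera_model(n); print(n,m["fx"],m["cx"],m["cy"],np.round(m["cam_to_world"],3).tolist())
print(telemetry.sense())
E
```

```text
pics
side 511.1303608301927 274.07626021136645 198.87998144216388 [[0.694, -0.513, 0.505, -81.707], [-0.72, -0.514, 0.467, -693.666], [0.02, -0.688, -0.726, 1008.934], [0.0, 0.0, 0.0, 1.0]]
top 435.68581431446347 276.1145446791421 213.53700882106045 [[-0.018, -0.989, 0.145, 365.747], [-1.0, 0.02, 0.011, -107.401], [-0.014, -0.145, -0.989, 1376.456], [0.0, 0.0, 0.0, 1.0]]
{'time': 0.1, 'joint_pos': array([ 6.08842065e+01,  7.50990560e+00,  8.53236419e+01, -1.27322625e-03,
        8.72616558e+01, -4.89385942e+00]), 'qd': array([-0.01453822, -0.08826403, -0.05281763,  0.07233109,  0.07352307,
        0.03245276]), 'joint_efforts': array([ 1.18859480e-03, -5.70948923e+01, -5.01943374e+01, -1.03942093e-04,
        8.00388458e-03,  1.19117963e-04]), 'tool_pos': array([245.9235631 , 546.75987022, 241.3526719 ]), 'tcp_rot': array([-1.79905035e+02, -6.85476835e-03,  1.55778122e+02]), 'ft_force': array([0.61243391, 0.16145832, 0.45228806]), 'wrist_torque': array([-0.02208545,  0.0021537 ,  0.01794979]), 'finger_gap': 84.95140983861683}
```

View pics/side0.png

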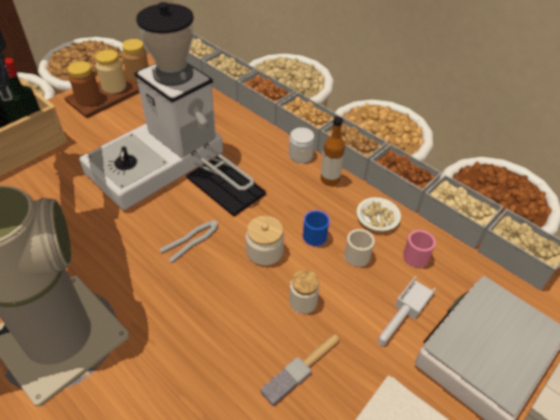

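View pics/top0.png

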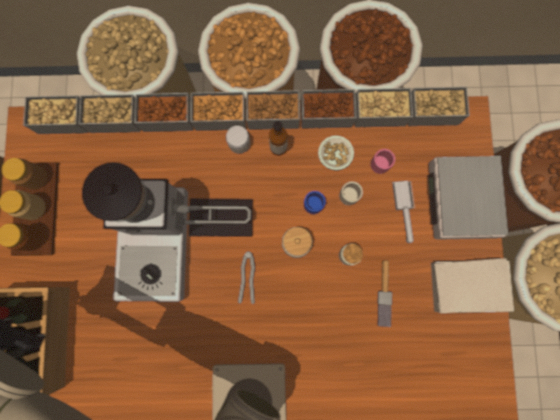

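Candidates for the pot (top-view pixels): cream open pot (351,192), cork-lidded pot (351,254), crock (297,241), blue (315,203), pink (383,160) and white tin (237,138). By the description I choose the cream one at (351,192), side (360,247). I'll check it in a close crop.

```bash
cat > h.py <<'E'
import numpy as np,cv2
from bench import telemetry, viewer
def ray(n,u,v):
    m=viewer.camera_model(n);T=np.array(m["cam_to_world"])
    d=T[:3,:3]@np.array([(u-m["cx"])/m["fx"],(v-m["cy"])/m["fy"],1]);return T[:3,3],d
def onz(n,u,v,z):
    o,d=ray(n,u,v);return o+d*(z-o[2])/d[2]
def proj(n,p):
    m=viewer.camera_model(n);T=np.array(m["cam_to_world"])
    c=T[:3,:3].T@(np.array(p,float)-T[:3,3]);return m["fx"]*c[0]/c[2]+m["cx"],m["fy"]*c[1]/c[2]+m["cy"]
E
python3 - <<'E'
import cv2,numpy as np
t=cv2.imread("pics/top0.png");s=cv2.imread("pics/side0.png")
a=cv2.resize(t[150:280,280:410],(400,400),interpolation=3)
b=cv2.resize(s[200:320,290:410],(400,400),interpolation=3)
cv2.imwrite("pics/crop.png",np.hstack([a,b]))
a=cv2.resize(t[155:310,100:260],(800,775),interpolation=3)[:600]
cv2.imwrite("pics/mt.png",cv2.resize(t[175:305,100:260],(738,600),interpolation=3))
cv2.imwrite("pics/ms.png",cv2.resize(s[60:220,70:270],(750,600),interpolation=3))
E
```

```text
(no output)
```

View pics/crop.png

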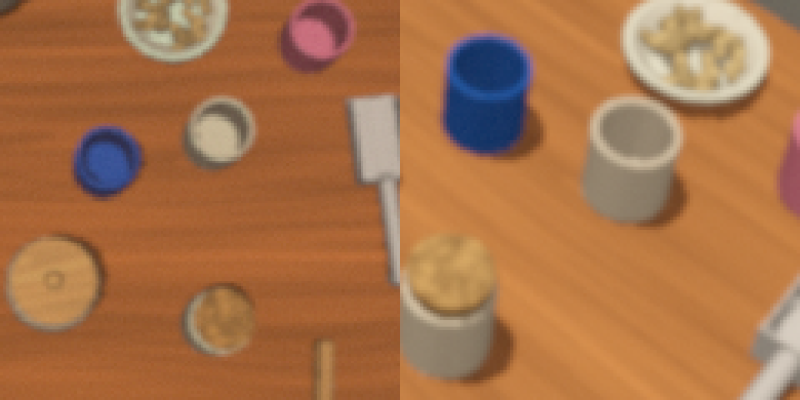

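View pics/mt.png

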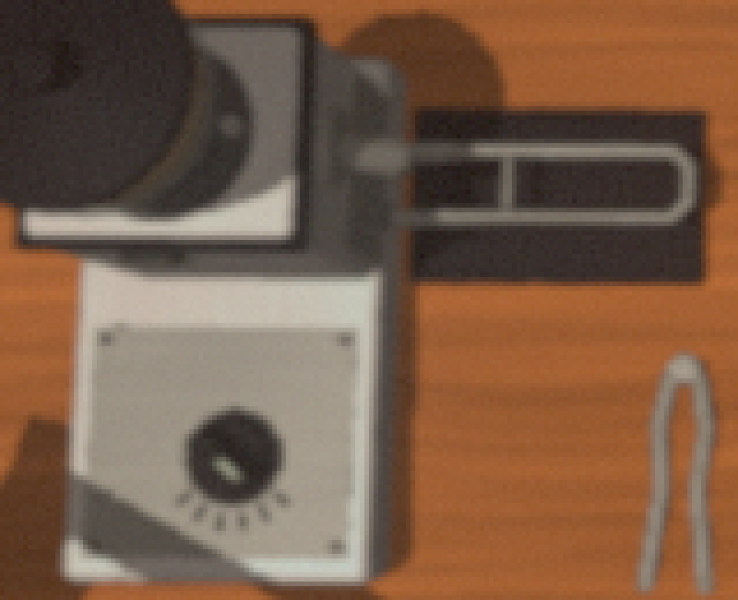

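View pics/ms.png

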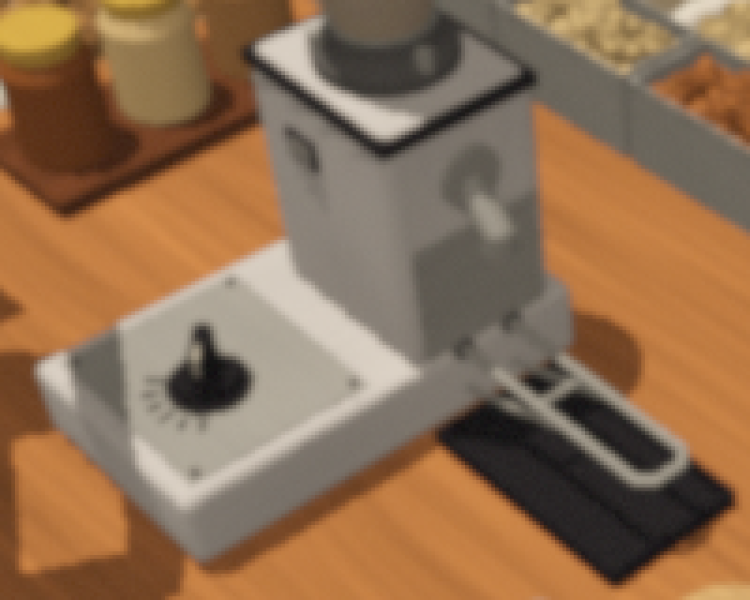

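The crop confirms it: at top (352,191) there is an empty, open, cream pot with a visible interior, while the one at (351,254) has a cork lid. The chute shows at about top (180,209), and the dial's pointer is lower right of its axis, around (150,276). Next I measure.

Run:
```python
from h import *
t=cv2.imread("pics/top0.png");s=cv2.imread("pics/side0.png")
cv2.imwrite("pics/dial.png",np.hstack([cv2.resize(t[260:296,130:170],(444,400),interpolation=3),cv2.resize(s[140:182,95:140],(429,400),interpolation=3)])[:, :800])
# pot: tri-view of rim centre
pt=(352.1,191.3);ps=(360.5,239.3)
print("pot top z70",onz("top",*pt,70),"side",onz("side",*ps,70))
k=160/738
f=lambda x,y:(100+x*k,175+y*130/600)
for nm,x,y,z in [("rod1a",480,150,71),("rod1b",640,150,71),("rod2a",480,215,71),("rod2b",640,217,71),("bendouter",694,183,71),("deckFR",383,270,70),("deckFL",370,580,70),("deckBL",62,578,70),("disc",235,458,84),("chute",365,155,165)]:
    print(nm,np.round(onz("top",*f(x,y),z),1))
g=lambda x,y:(70+x*200/750,60+y*160/600)
for nm,x,y,z in [("deckFL",203,525-20,70),("deckBL",40,372,70),("bendouter",665,478,75),("disc",210,383,84),("colTopFL",385,150,270),("colTopFR",530,75,270)]:
    print("s",nm,np.round(onz("side",*g(x,y),z),1))
```

```text
pot top z70 [ 620.71882894 -325.27566929   70.        ] side [ 621.56402647 -325.45073616   70.        ]
rod1a [579.6 126.2  71. ]
rod1b [577.5  20.5  71. ]
rod2a [536.5 125.9  71. ]
rod2b [533.1  20.8  71. ]
bendouter [554.9 -14.9  71. ]
deckFR [501.6 189.5  70. ]
deckFL [302.5 195.2  70. ]
deckBL [307.1 393.5  70. ]
disc [381.2 279.7  84. ]
chute [562.6 179.9 165. ]
s deckFL [313.7 188.8  70. ]
s deckBL [308.1 382.2  70. ]
s bendouter [548.6 -16.2  75. ]
s disc [380.5 272.3  84. ]
s colTopFL [496.1 184.4 270. ]
s colTopFR [619.4 183.7 270. ]
```

View pics/dial.png

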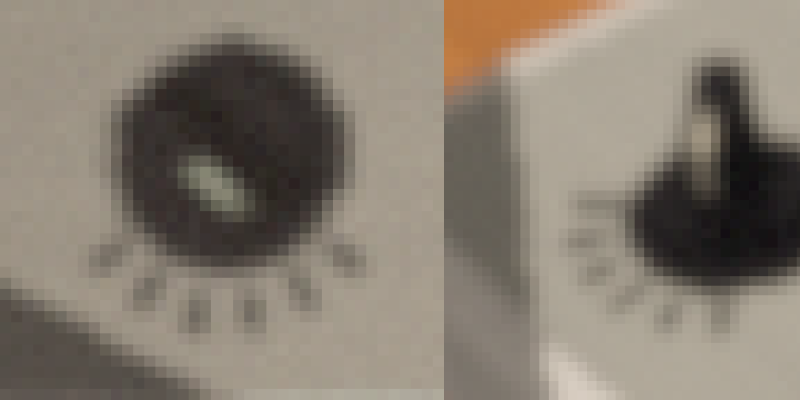

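```bash
cat >> h.py <<'E'
from scipy.spatial.transform import Rotation as Ro
def pose():
    s=telemetry.sense();return np.array(s["tool_pos"]),Ro.from_euler("xyz",s["tcp_rot"],degrees=True),s
def delta(p,rpy):
    p0,R0,s=pose();R1=Ro.from_euler("xyz",rpy,degrees=True)
    print("t",round(s["time"],2),"tool",np.round(p0,1),np.round(s["tcp_rot"],1),"gap",round(s["finger_gap"],1),"F",np.round(s["ft_force"],1))
    print("shift cm",np.round(R0.inv().apply(np.array(p)-p0)/10,2),"rotvec",np.round((R0.inv()*R1).as_rotvec(),3))
E
python3 - <<'E'
from h import *
tp=lambda x,y:(130+x*40/444,260+y*.09)
sp=lambda x,y:(95+(x-444)*45/429,140+y*.105)
M=[(105,258),(148,292),(195,315),(250,310),(300,293),(347,260)]
P=np.array([onz("top",*tp(*m),70)[:2] for m in M])
A=np.c_[2*P,np.ones(6)];x=np.linalg.lstsq(A,(P**2).sum(1),rcond=None)[0];c=x[:2];print("centre",c,"R",np.sqrt(x[2]+c@c))
print(np.degrees(np.arctan2(*(P-c).T[::-1]))%360)
S=np.array([onz("side",*sp(*m),70)[:2] for m in [(598,205),(582,240),(600,270),(628,298),(668,318),(720,318)]])
A=np.c_[2*S,np.ones(6)];x=np.linalg.lstsq(A,(S**2).sum(1),rcond=None)[0];c2=x[:2];print("side centre",c2,"R",np.sqrt(x[2]+c2@c2))
a=onz("top",*tp(183,163),113);b=onz("top",*tp(252,214),113);print("line",a,b)
a2=onz("side",*sp(707,110),113);b2=onz("side",*sp(707,195),113);print("line side",a2,b2)
print("dial axis via mill O=(562,267.5):",562-180+.26,267.5+4.7+10)
delta([381,278,170],[180,0,228.5])
E
```

```text
centre [383.35814611 284.44491613] R 43.178284478095584
[130.07237034 150.11155309 168.90084023 188.4003947  207.23910145
 227.32183745]
side centre [383.62587479 284.65492001] R 39.84483682563442
line [379.86866854 283.86605127 113.        ] [366.45197448 265.56537971 113.        ]
line side [383.53370862 282.44369459 113.        ] [363.51740544 253.39214559 113.        ]
dial axis via mill O=(562,267.5): 382.26 282.2
t 0.1 tool [245.9 546.8 241.4] [-179.9   -0.   155.8] gap 85.0 F [0.6 0.2 0.5]
shift cm [-23.35 -18.96   7.16] rotvec [-1.000e-03 -1.000e-03 -1.269e+00]
```

The mark circles from both views put the dial axis at (383.5, 284.5), within 0.3 mm of each other. The pointer is at the first mark (about 230°). I'll hover over it with the jaws across the bar.

```bash
python3 -m inch '[[[-2,-1.5,0.5],[0,0,-0.11],0.5],[[-4.5,-3.5,1.2],[0,0,-0.22],0.5],[[-7,-5.5,2],[0,0,-0.35],0.5],[[-9.5,-7.5,2.8],[0,0,-0.48],0.5],[[-12,-9.4,3.6],[0,0,-0.61],0.5],[[-14.5,-11.4,4.4],[0,0,-0.74],0.5],[[-17,-13.4,5.2],[0,0,-0.87],0.5],[[-19.5,-15.3,6],[0,0,-1.0],0.5],[[-21.5,-16.9,6.6],[0,0,-1.12],0.5],[[-22.8,-17.9,7],[0,0,-1.22],0.5],[[-23.32,-18.31,7.16],[0,0,-1.278],0.5],[[-23.32,-18.31,7.16],[0,0,-1.278],0.5],[[-23.32,-18.31,7.16],[0,0,-1.278],0.5]]' 30
python3 - <<'E'
from h import *
for n in("side","top"):
    im=viewer.snapshot(n); cv2.imwrite(f"pics/{n}1.png",im[:,:,::-1])
delta([383.4,284.2,104],[180,0,229])
s=cv2.imread("pics/side1.png");t=cv2.imread("pics/top1.png")
cv2.imwrite("pics/d1.png",np.hstack([cv2.resize(s[80:220,60:200],(400,400)),cv2.resize(t[210:330,90:210],(400,400))]))
E
```

```text
time: 1.4
tool_pos: [383.5, 284.6, 170.5]
tcp_rot: [180.0, -0.0, -131.1]
ft_force: [-0.6, 0.3, 0.3]
finger_gap: 42.6
t 1.5 tool [383.5 285.  170.8] [ 180.     0.  -131.1] gap 42.6 F [-0.1  0.7 -0.1]
shift cm [ 0.07 -0.05  6.68] rotvec [ 0.     0.    -0.001]
```

View pics/d1.png

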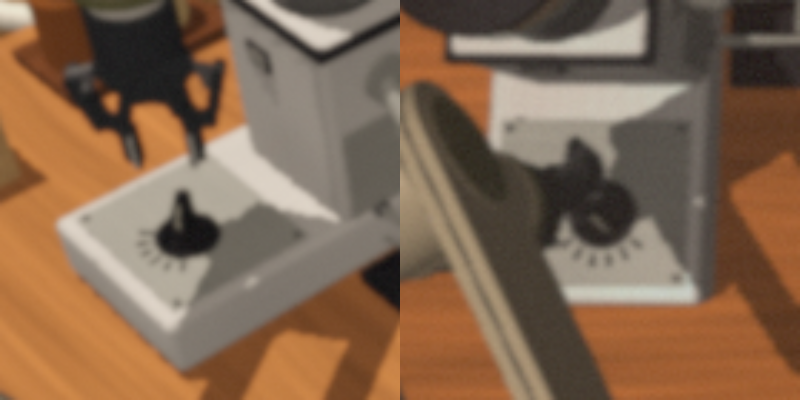

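The fingers straddle the dial's axis, with the bar between them (side crop (182,210)). I'll descend to z≈104 and close.

```bash
python3 -m inch '[[[0.05,-0.05,1.5],[0,0,0],0.5],[[0.05,-0.05,3],[0,0,0],0.5],[[0.05,-0.05,4.5],[0,0,0],0.5],[[0.05,-0.05,5.5],[0,0,0],0.5],[[0.05,-0.05,6.2],[0,0,0],0.5],[[0.05,-0.05,6.6],[0,0,0],0.5],[[0.05,-0.05,6.6],[0,0,0],0.5]]'; python3 -m inch '[[[0,0,0],[0,0,0],0.3],[[0,0,0],[0,0,0],0.2],[[0,0,0],[0,0,0],0.1],[[0,0,0],[0,0,0],0.05],[[0,0,0],[0,0,0],0.05],[[0,0,0],[0,0,0],0.05]]' 30
```

```text
time: 2.2
tool_pos: [383.4, 283.7, 104.1]
tcp_rot: [180.0, -0.1, -131.0]
ft_force: [-0.7, 0.6, 0.6]
finger_gap: 42.5
time: 2.8
tool_pos: [383.9, 284.4, 105.5]
tcp_rot: [180.0, 0.1, -131.0]
ft_force: [-3.8, 1.8, 6.7]
finger_gap: 13.5
```

```bash
python3 -m inch '[[[0,0,0],[0,0,0.07],0.05],[[0,0,0],[0,0,0.14],0.05],[[0,0,0],[0,0,0.22],0.05],[[0,0,0],[0,0,0.3],0.05],[[0,0,0],[0,0,0.38],0.05],[[0,0,0],[0,0,0.46],0.05],[[0,0,0],[0,0,0.54],0.05],[[0,0,0],[0,0,0.62],0.05],[[0,0,0],[0,0,0.7],0.05],[[0,0,0],[0,0,0.78],0.05],[[0,0,0],[0,0,0.86],0.05],[[0,0,0],[0,0,0.94],0.05],[[0,0,0],[0,0,1.02],0.05],[[0,0,0],[0,0,1.1],0.05],[[0,0,0],[0,0,1.18],0.05],[[0,0,0],[0,0,1.26],0.05],[[0,0,0],[0,0,1.34],0.05],[[0,0,0],[0,0,1.4],0.05],[[0,0,0],[0,0,1.4],0.05],[[0,0,0],[0,0,1.4],0.05]]'; python3 -m inch '[[[0,0,0],[0,0,0],0.3],[[0,0,0],[0,0,0],0.5],[[0,0,0],[0,0,0],0.5],[[0,0,-1],[0,0,0],0.5],[[0,0,-3],[0,0,0],0.5],[[0,0,-6],[0,0,0],0.5],[[0,0,-10],[0,0,0],0.5],[[0,0,-14],[0,0,0],0.7],[[0,0,-18],[0,0,0],1],[[0,0,-20],[0,0,0],1],[[0,0,-20],[0,0,0],1]]'
python3 - <<'E'
from h import *
delta([500,-100,300],[180,0,90])
E
```

```text
time: 4.8
tool_pos: [383.7, 284.9, 105.6]
tcp_rot: [179.9, -0.0, 148.8]
ft_force: [-4.5, 4.6, 6.5]
finger_gap: 13.0
time: 5.9
tool_pos: [385.3, 284.6, 309.8]
tcp_rot: [179.6, 0.2, 148.8]
ft_force: [-0.2, -0.4, 0.5]
finger_gap: 85.4
t 5.9 tool [385.3 284.6 309.8] [179.6   0.2 148.8] gap 85.4 F [-0.2 -0.4  0.5]
shift cm [-29.74 -26.95   0.92] rotvec [0.008 0.    1.026]
```

The dial is turned by 1.40 rad and the fingers are off it. Next I go over to the pot, taking a picture on the way to check the dial.

```bash
python3 -m inch '[[[-1.5,-2.5,0],[0,0,0.05],1],[[-4,-6.5,0],[0,0,0.1],1],[[-7,-11,0],[0,0,0.2],1],[[-10,-15.6,0],[0,0,0.3],1],[[-13,-17.4,0],[0,0,0.4],1],[[-16.3,-19.3,0],[0,0,0.5],1],[[-19.6,-21.2,0],[0,0,0.6],1],[[-23,-23.2,0],[0,0,0.7],1],[[-26.3,-25.1,1],[0,0,0.8],1],[[-29.7,-27.1,3],[0,0,0.9],1],[[-33,-29,5],[0,0,1],1],[[-36.3,-30.9,7],[0,0,1.1],1],[[-39.6,-32.9,9],[0,0,1.2],1],[[-43,-34.8,11],[0,0,1.3],1],[[-46.3,-36.8,13],[0,0,1.38],1],[[-49.2,-38.5,14.8],[0,0,1.44],1],[[-51,-39.5,15.7],[0,0,1.463],1],[[-51.74,-39.94,16],[0,0,1.463],1],[[-51.74,-39.94,16],[0,0,1.463],1],[[-51.74,-39.94,16],[0,0,1.463],1]]' 30
python3 - <<'E'
from h import *
for n in("side","top"):
    im=viewer.snapshot(n); cv2.imwrite(f"pics/{n}2.png",im[:,:,::-1])
delta([621,-325.3,38],[180,0,65])
s=cv2.imread("pics/side2.png");t=cv2.imread("pics/top2.png")
cv2.imwrite("pics/d2.png",np.hstack([cv2.resize(t[260:296,130:170],(400,400),interpolation=3),cv2.resize(s[150:290,290:430],(400,400))]))
E
```

```text
time: 7.9
tool_pos: [619.2, -325.2, 145.1]
tcp_rot: [-180.0, -0.0, 65.0]
ft_force: [-1.3, 0.2, 0.3]
finger_gap: 85.2
t 8.0 tool [ 619.5 -325.   146. ] [179.9  -0.   65. ] gap 85.6 F [ 0.2 -0.9 -0. ]
shift cm [ 0.04  0.13 10.8 ] rotvec [ 0.001 -0.     0.001]
```

View pics/d2.png

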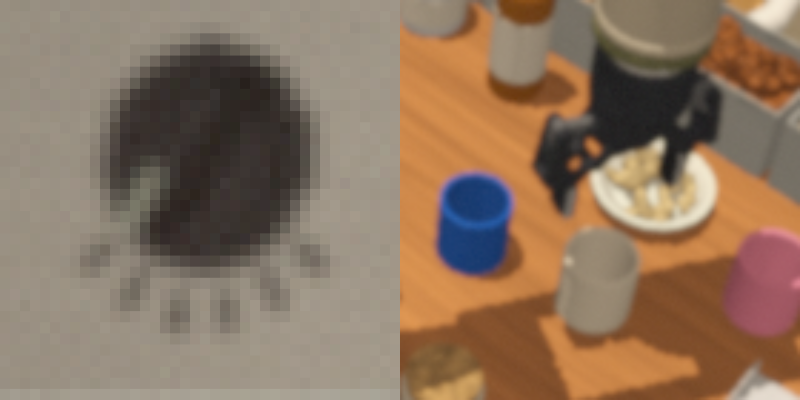

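Run:
```python
from h import *
f=lambda x,y:(130+x*.1,260+y*.09)
axis=proj("top",[383.5,284.5,113]);print("axis px",axis, "crop",(axis[0]-130)*10,(axis[1]-260)/.09)
for a in range(1,7):
    th=np.radians(227.3-20.05*(a-1)); p=proj("top",[383.5+15*np.cos(th),284.5+15*np.sin(th),113]);print(a,round((p[0]-130)*10),round((p[1]-260)/.09))
t=cv2.imread("pics/top2.png").astype(int);s=t.sum(2)[265:284,138:154];print(s)
cv2.imwrite("pics/s2d.png",cv2.resize(cv2.imread("pics/side2.png")[140:182,95:140],(429,400),interpolation=3))
```

```text
axis px (np.float64(146.2993026193397), np.float64(273.403246595035)) crop 162.993026193397 148.92496216705555
1 200 188
2 186 200
3 168 207
4 150 206
5 134 199
6 121 185
[[426 428 426 420 431 401 358 306 250 208 176 156 155 152 162 170]
 [424 425 426 424 400 346 279 216 178 153 149 136 147 127 136 128]
 [424 427 417 405 354 277 206 157 146 139 137 145 145 127 119 120]
 [431 421 407 368 286 193 165 145 148 135 140 139 139 156 123 119]
 [427 415 384 305 214 158 146 139 142 139 159 155 161 146 121 120]
 [436 406 366 275 180 163 155 144 151 142 154 166 151 137 121 120]
 [438 410 346 233 171 149 149 147 146 142 162 160 136 122 118 117]
 [421 393 318 221 155 135 150 146 155 152 153 146 137 116 127 129]
 [427 380 305 215 157 154 159 159 149 165 148 132 119 117 134 140]
 [419 371 289 192 156 168 195 216 184 165 131 132 122 132 135 150]
 [418 373 286 195 167 212 273 284 229 163 127 125 117 141 147 158]
 [430 391 308 207 193 266 328 305 229 157 125 122 125 142 175 165]
 [427 413 347 257 241 318 345 279 188 128 128 112 129 160 160 166]
 [434 419 369 293 305 345 317 229 155 120 112 128 139 167 163 165]
 [435 423 386 350 358 347 274 164 123 125 121 149 150 162 156 158]
 [428 421 403 394 384 317 224 139 122 132 148 164 155 155 164 155]
 [412 390 370 377 366 308 229 155 137 145 148 161 157 162 143 145]
 [384 342 315 367 388 357 281 222 187 157 160 147 165 171 160 176]
 [351 329 352 400 405 395 351 318 280 249 225 211 208 207 230 262]]
```

View pics/s2d.png

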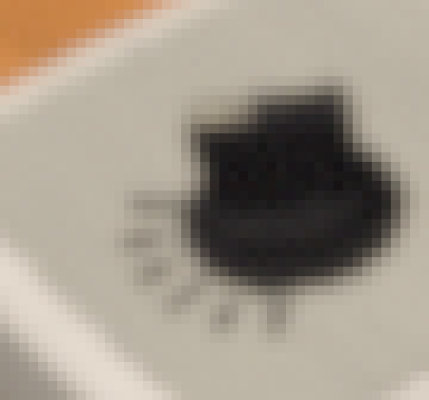

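The pointer lies on the axis-to-fifth-mark line: 29–34° from straight down in the image, where 33° is predicted for the fifth mark and 52° for the sixth. Next I grasp the pot.

```bash
python3 -m inch '[[[0.04,0.13,2],[0,0,0],1],[[0.04,0.13,4],[0,0,0],1],[[0.04,0.13,5.5],[0,0,0],1],[[0.04,0.13,7],[0,0,0],1],[[0.04,0.13,8.5],[0,0,0],1],[[0.04,0.13,9.8],[0,0,0],1],[[0.04,0.13,10.6],[0,0,0],1],[[0.04,0.13,10.8],[0,0,0],1],[[0.04,0.13,10.8],[0,0,0],1]]'; python3 -m inch '[[[0,0,0],[0,0,0],0.9],[[0,0,0],[0,0,0],0.8],[[0,0,0],[0,0,0],0.75],[[0,0,0],[0,0,0],0.7],[[0,0,0],[0,0,0],0.65],[[0,0,0],[0,0,0],0.65],[[0,0,0],[0,0,0],0.65]]' 25
```

```text
time: 8.9
tool_pos: [620.6, -326.1, 36.5]
tcp_rot: [-180.0, -0.0, 65.0]
ft_force: [0.7, 0.2, -0.3]
finger_gap: 85.7
time: 9.6
tool_pos: [621.2, -326.5, 37.9]
tcp_rot: [179.9, 0.0, 65.0]
ft_force: [-0.7, 0.4, 5.6]
finger_gap: 64.1
```

```bash
python3 -m inch '[[[0,0,-0.5],[0,0,0],0.65],[[0,0,-1.5],[0,0,0],0.65],[[0,0,-3.5],[0,0,0],0.65],[[0,0,-6],[0,0,0],0.65],[[0,0,-9],[0,0,0],0.65],[[0,0,-12],[0,0,0],0.65],[[0,0,-15],[0,0,0],0.65],[[0,0,-17],[0,0,0],0.65],[[0,0,-17],[0,0,0],0.65]]'
python3 - <<'E'
from h import *
t=cv2.imread("pics/top0.png").astype(float).sum(2)
for c in range(212,242,4):
    col=t[200:230,c]-t[212:216,c].mean()
    o=[]
    for lo,hi in((203,212),(217,226)):
        w=np.clip(t[lo:hi,c]-130,0,None); w[w<40]=0; rr=(w*np.arange(lo,hi)).sum()/w.sum(); o.append(onz("top",c,rr,71))
    print(c,np.round(o[0][:2],1),np.round(o[1][:2],1),"mid x",round((o[0][0]+o[1][0])/2,1),"gap",round(o[0][0]-o[1][0],1))
# front column line at side? bend outer edge row profile
print(t[213,240:258].astype(int))
delta([557,44,260],[180,0,90])
E
```

```text
time: 10.5
tool_pos: [622.4, -327.2, 212.0]
tcp_rot: [179.6, 0.1, 65.0]
ft_force: [0.2, -0.1, -0.4]
finger_gap: 63.8
212 [580.4 102. ] [536.3 101.8] mid x 558.3 gap 44.0
216 [580.2  89.8] [536.   89.7] mid x 558.1 gap 44.2
220 [579.7  77.6] [535.7  77.6] mid x 557.7 gap 43.9
224 [579.4  65.4] [535.4  65.4] mid x 557.4 gap 44.0
228 [579.   53.2] [535.2  53.3] mid x 557.1 gap 43.9
232 [579.   41.1] [535.   41.2] mid x 557.0 gap 44.0
236 [578.7  28.9] [534.2  29.1] mid x 556.5 gap 44.5
240 [577.8  16.7] [533.9  17. ] mid x 555.8 gap 43.9
[142 148 137 147 134 147 168 247 322 349 282 183 152 159 173 189 235 267]
t 10.5 tool [ 622.4 -327.2  212. ] [1.796e+02 1.000e-01 6.500e+01] gap 63.8 F [ 0.2 -0.1 -0.4]
shift cm [ 30.86 -21.6   -4.99] rotvec [ 0.007  0.003 -0.437]
```

```bash
python3 -m inch '[[[1,-0.7,0],[0,0,-0.03],0.65],[[3,-2.1,0],[0,0,-0.06],0.65],[[5.5,-3.9,0],[0,0,-0.09],0.65],[[8.2,-5.8,0],[0,0,-0.12],0.65],[[11,-7.7,0],[0,0,-0.16],0.65],[[14,-9.8,0],[0,0,-0.2],0.65],[[17,-11.9,0],[0,0,-0.24],0.65],[[20,-14,0],[0,0,-0.28],0.65],[[23,-16.1,0],[0,0,-0.32],0.65],[[25.8,-18,0],[0,0,-0.36],0.65],[[28.2,-19.7,0],[0,0,-0.4],0.65],[[30,-21,0],[0,0,-0.43],0.65],[[30.97,-21.66,0],[0,0,-0.436],0.65],[[30.97,-21.66,0],[0,0,-0.436],0.65],[[30.97,-21.66,0],[0,0,-0.436],0.65]]'
python3 - <<'E'
from h import *
for n in("side","top"):
    im=viewer.snapshot(n); cv2.imwrite(f"pics/{n}3.png",im[:,:,::-1])
delta([557,45,114],[180,0,90])
E
```

```text
time: 12.0
tool_pos: [555.0, 45.8, 205.8]
tcp_rot: [-179.9, 0.0, 89.9]
ft_force: [-0.3, -0.6, -2.0]
finger_gap: 63.4
t 12.1 tool [555.4  45.1 206.3] [-180.     0.    89.9] gap 63.5 F [ 0.5  0.6 -1.8]
shift cm [-0.01  0.16  9.23] rotvec [-0.001  0.    -0.002]
```

View pics/side3.png

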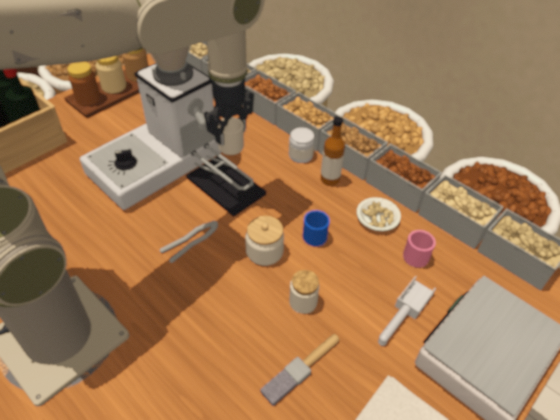

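The pot is held upright over the outer rest (side view, pot at (232,137)). I'll lower it, slowly for the last part.

```bash
python3 -m inch '[[[0,0.16,1],[0,0,0],0.65],[[0,0.16,2.5],[0,0,0],0.65],[[0,0.16,4],[0,0,0],0.65],[[0,0.16,5.5],[0,0,0],0.65],[[0,0.16,7],[0,0,0],0.65],[[0,0.16,7.9],[0,0,0],0.65],[[0,0.16,8.4],[0,0,0],0.65],[[0,0.16,8.7],[0,0,0],0.65],[[0,0.16,8.8],[0,0,0],0.65],[[0,0.16,8.9],[0,0,0],0.65],[[0,0.16,8.95],[0,0,0],0.65],[[0,0.16,9],[0,0,0],0.65],[[0,0.16,9],[0,0,0],0.65]]'; python3 -m inch '[[[0,0,0.05],[0,0,0],0.65],[[0,0,0.1],[0,0,0],0.65],[[0,0,0.15],[0,0,0],0.65],[[0,0,0.2],[0,0,0],0.65],[[0,0,0.2],[0,0,0],0.65]]'
```

```text
time: 13.4
tool_pos: [557.2, 46.2, 116.9]
tcp_rot: [180.0, 0.0, 89.9]
ft_force: [-0.6, 0.6, -1.4]
finger_gap: 63.6
time: 13.9
tool_pos: [556.9, 46.2, 114.6]
tcp_rot: [-180.0, 0.0, 89.9]
ft_force: [-0.8, -0.0, -1.9]
finger_gap: 63.7
```

```bash
python3 -m inch '[[[0,0,0.05],[0,0,0],0.65],[[0,0,0.1],[0,0,0],0.65],[[0,0,0.15],[0,0,0],0.65],[[0,0,0.15],[0,0,0],0.65]]';  python3 -m inch '[[[0,0,0.05],[0,0,0],0.65],[[0,0,0.1],[0,0,0],0.65],[[0,0,0.1],[0,0,0],0.65]]'
```

```text
time: 14.3
tool_pos: [557.0, 46.2, 113.1]
tcp_rot: [-180.0, -0.0, 89.9]
ft_force: [-0.4, 0.4, -1.9]
finger_gap: 63.5
time: 14.6
tool_pos: [557.1, 46.2, 112.8]
tcp_rot: [180.0, 0.0, 89.9]
ft_force: [-4.0, -0.6, 4.5]
finger_gap: 63.6
```

Contact on the rods at TCP z 112.8, as predicted. I release gently and look.

```bash
python3 -m inch '[[[0,0,0],[0,0,0],0.76],[[0,0,0],[0,0,0],0.8],[[0,0,0],[0,0,0],0.9],[[0,0,0],[0,0,0],1],[[0,0,0],[0,0,0],1],[[0,0,-1],[0,0,0],1],[[0,0,-3],[0,0,0],1],[[0,0,-6],[0,0,0],1],[[0,0,-9],[0,0,0],1],[[0,0,-11],[0,0,0],1],[[0,0,-12],[0,0,0],1],[[0,0,-12],[0,0,0],1]]'
python3 - <<'E'
from h import *
for n in("side","top"):
    im=viewer.snapshot(n); cv2.imwrite(f"pics/{n}4.png",im[:,:,::-1])
s=cv2.imread("pics/side4.png");t=cv2.imread("pics/top4.png")
cv2.imwrite("pics/d4.png",np.hstack([cv2.resize(t[160:280,150:270],(400,400),interpolation=3),cv2.resize(s[90:230,150:290],(400,400),interpolation=3)]))
# plan: tilt 30deg: tool z=(0,.5,-.866)
R=Ro.from_euler("x",30,degrees=True)*Ro.from_euler("xyz",[180,0,90],degrees=True)
print("rpy",R.as_euler("xyz",degrees=True),"z",R.apply([0,0,1]))
E
```

```text
time: 15.8
tool_pos: [558.1, 46.2, 234.4]
tcp_rot: [179.8, 0.0, 89.9]
ft_force: [0.2, -0.4, 0.1]
finger_gap: 85.1
rpy [180. -30.  90.] z [ 1.38777878e-16  5.00000000e-01 -8.66025404e-01]
```

View pics/d4.png

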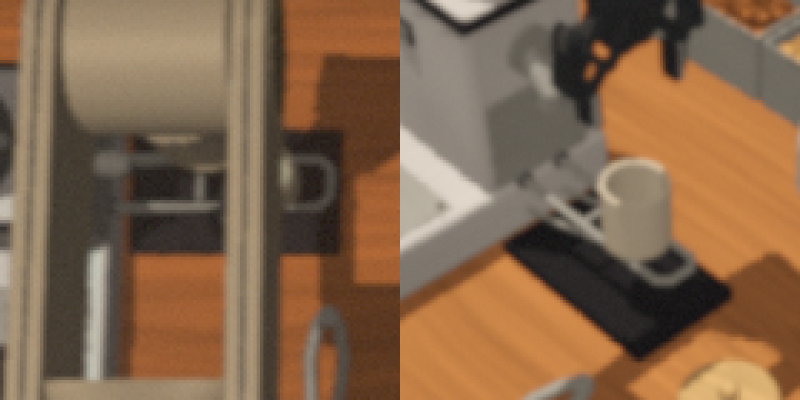

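The pot stands upright between the rods on the outer rest (right crop (635,215)). Next I tilt the tool 30° so its body stays clear of the chute, with the jaws half open as a two-finger cradle behind the pot.

```bash
python3 -m inch '[[[-1,0,0],[0,0.03,0],0.45],[[-3,0,0],[0,0.1,0],0.45],[[-5,-0.1,0.5],[0,0.2,0],0.45],[[-7,-0.1,1.5],[0,0.3,0],0.45],[[-8.6,-0.1,2.5],[0,0.4,0],0.45],[[-9,-0.1,3.5],[0,0.5,0],0.45],[[-9,-0.1,4.5],[0,0.524,0],0.45],[[-9,-0.1,5.4],[0,0.524,0],0.45],[[-9,-0.1,5.4],[0,0.524,0],0.45]]'
python3 - <<'E'
from h import *
delta([557,-30,103],[180,-30,89.5])
E
```

```text
time: 16.8
tool_pos: [554.8, -42.8, 175.9]
tcp_rot: [-179.8, -30.0, 89.9]
ft_force: [-0.4, 0.6, 0.2]
finger_gap: 38.7
t 16.8 tool [554.8 -42.8 175.9] [-179.8  -30.    89.9] gap 38.7 F [-0.4  0.6  0.2]
shift cm [-2.54  0.25  6.95] rotvec [-0.007 -0.     0.005]
```

```bash
python3 -m inch '[[[-0.5,0.05,1.4],[0,0,0],0.45],[[-1,0.1,2.8],[0,0,0],0.45],[[-1.5,0.15,4.2],[0,0,0],0.45],[[-2,0.2,5.5],[0,0,0],0.45],[[-2.4,0.22,6.5],[0,0,0],0.45],[[-2.54,0.22,6.95],[0,0,0],0.45],[[-2.54,0.22,6.95],[0,0,0],0.45]]'
python3 - <<'E'
from h import *
for n in("side","top"):
    im=viewer.snapshot(n); cv2.imwrite(f"pics/{n}5.png",im[:,:,::-1])
s=cv2.imread("pics/side5.png");t=cv2.imread("pics/top5.png")
cv2.imwrite("pics/d5.png",np.hstack([cv2.resize(t[150:270,160:280],(400,400),interpolation=3),cv2.resize(s[90:230,150:290],(400,400),interpolation=3)]))
delta([557,-2,103],[180,-30,90])
delta([560,117,103],[180,-30,90])
E
```

```text
time: 17.5
tool_pos: [557.6, -30.7, 104.3]
tcp_rot: [-179.9, -30.1, 89.9]
ft_force: [1.3, -0.5, 0.4]
finger_gap: 38.5
t 17.6 tool [558.5 -31.2 105.7] [180. -30.  90.] gap 38.6 F [0.2 0.2 0.8]
shift cm [ 2.39 -0.15  1.7 ] rotvec [ 0.001 -0.    -0.001]
t 17.6 tool [558.5 -31.2 105.7] [180. -30.  90.] gap 38.6 F [0.2 0.2 0.8]
shift cm [12.7   0.13  7.65] rotvec [ 0.001 -0.    -0.001]
```

View pics/d5.png

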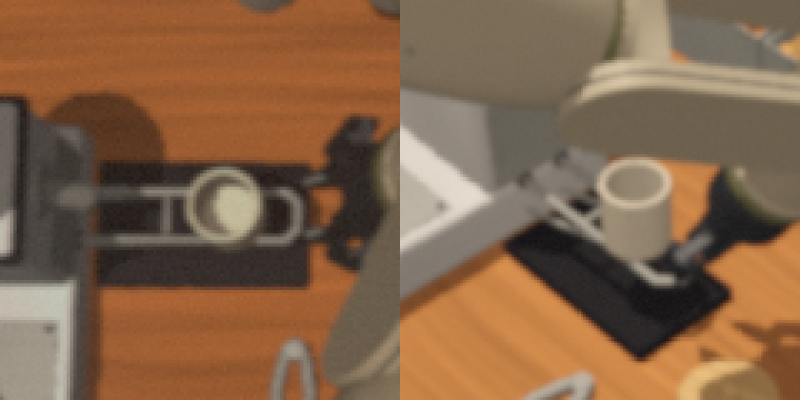

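The cradle is centred behind the pot (top crop: fingers at (315,180) and (315,235), pot at (224,204)). I push slowly along the rods.

```bash
python3 -m inch '[[[0.5,-0.05,0.35],[0,0,0],0.45],[[1.1,-0.1,0.72],[0,0,0],0.45],[[1.7,-0.1,1.08],[0,0,0],0.45],[[2.2,-0.1,1.37],[0,0,0],0.45],[[2.6,-0.1,1.6],[0,0,0],0.45],[[2.95,-0.1,1.8],[0,0,0],0.45],[[3.3,-0.1,2],[0,0,0],0.45],[[3.65,-0.1,2.2],[0,0,0],0.45],[[4,-0.1,2.41],[0,0,0],0.45],[[4.35,-0.1,2.61],[0,0,0],0.45],[[4.7,-0.1,2.81],[0,0,0],0.45],[[5.05,-0.08,3.01],[0,0,0],0.45],[[5.4,-0.06,3.22],[0,0,0],0.45],[[5.75,-0.05,3.42],[0,0,0],0.45],[[6.1,-0.03,3.62],[0,0,0],0.45],[[6.45,0,3.82],[0,0,0],0.45],[[6.45,0,3.82],[0,0,0],0.45]]'
python3 - <<'E'
from h import *
for n in("side","top"):
    im=viewer.snapshot(n); cv2.imwrite(f"pics/{n}6.png",im[:,:,::-1])
s=cv2.imread("pics/side6.png");t=cv2.imread("pics/top6.png")
cv2.imwrite("pics/d6.png",np.hstack([cv2.resize(t[150:270,140:260],(400,400),interpolation=3),cv2.resize(s[90:230,150:290],(400,400),interpolation=3)]))
print(onz("top",227.2,211.2,145))
delta([560,110,103],[180,-30,90])
E
```

```text
time: 19.3
tool_pos: [558.1, 44.6, 104.5]
tcp_rot: [-180.0, -30.0, 90.0]
ft_force: [-0.1, -1.0, -0.2]
finger_gap: 38.6
[555.45000552  46.45616089 145.        ]
t 19.4 tool [558.1  44.2 104.5] [-180.  -30.   90.] gap 38.6 F [0.5 0.2 1.2]
shift cm [5.62 0.18 3.42] rotvec [ 0.    -0.001 -0.001]
```

View pics/d6.png

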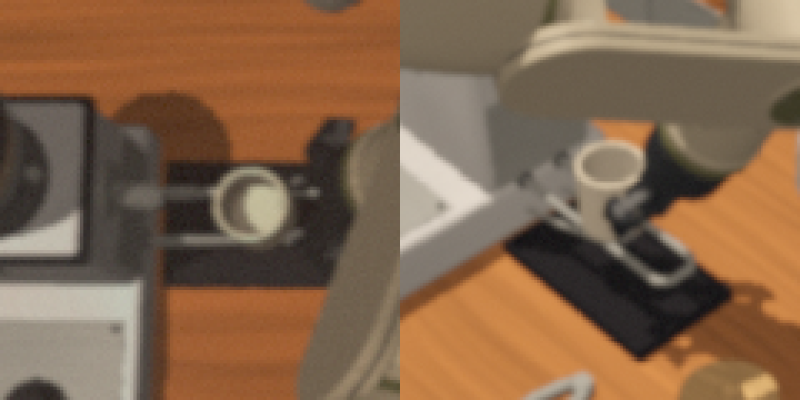

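```bash
python3 -m inch '[[[0.3,0.02,0.17],[0,0,0],0.45],[[0.65,0.03,0.37],[0,0,0],0.45],[[1.05,0.04,0.6],[0,0,0],0.45],[[1.5,0.06,0.86],[0,0,0],0.45],[[1.95,0.07,1.12],[0,0,0],0.45],[[2.4,0.08,1.38],[0,0,0],0.45],[[2.85,0.09,1.64],[0,0,0],0.45],[[3.3,0.1,1.9],[0,0,0],0.45],[[3.75,0.12,2.16],[0,0,0],0.45],[[4.2,0.13,2.42],[0,0,0],0.45],[[4.65,0.14,2.68],[0,0,0],0.45],[[5.05,0.15,2.91],[0,0,0],0.45],[[5.4,0.15,3.12],[0,0,0],0.45],[[5.7,0.15,3.29],[0,0,0],0.45],[[5.7,0.15,3.29],[0,0,0],0.45]]'
python3 - <<'E'
from h import *
for n in("side","top"):
    im=viewer.snapshot(n); cv2.imwrite(f"pics/{n}7.png",im[:,:,::-1])
s=cv2.imread("pics/side7.png");t=cv2.imread("pics/top7.png")
cv2.imwrite("pics/d7.png",np.hstack([cv2.resize(t[150:270,140:260],(400,400),interpolation=3),cv2.resize(s[90:230,150:290],(400,400),interpolation=3)]))
delta([560,122,103],[180,-30,90])
E
```

```text
time: 20.9
tool_pos: [559.7, 110.2, 104.6]
tcp_rot: [-180.0, -30.0, 90.0]
ft_force: [0.5, -0.4, 0.5]
finger_gap: 38.8
t 21.0 tool [559.7 109.9 104.5] [-180.  -30.   90.] gap 38.5 F [1.3 0.1 0.3]
shift cm [0.97 0.03 0.74] rotvec [ 0.    -0.001 -0.001]
```

View pics/d7.png

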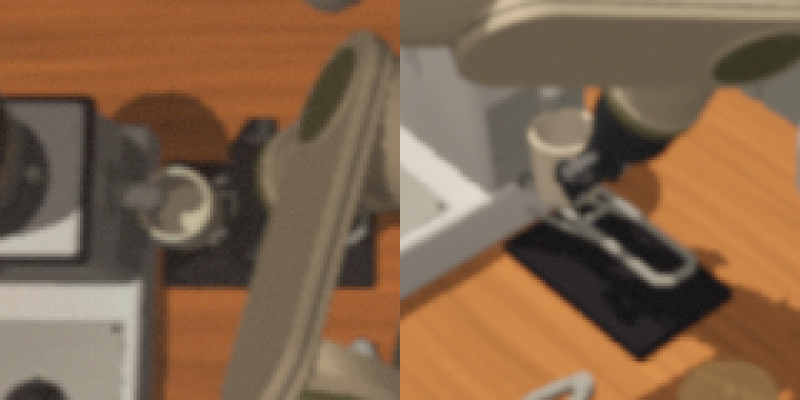

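The pot is now under the chute edge, at y≈146. I creep forward until it touches the column.

```bash
python3 -m inch '[[[0.13,0,0.075],[0,0,0],0.45],[[0.26,0,0.15],[0,0,0],0.45],[[0.39,0,0.225],[0,0,0],0.45],[[0.52,0,0.3],[0,0,0],0.45],[[0.65,0,0.375],[0,0,0],0.45],[[0.65,0,0.375],[0,0,0],0.45]]';python3 -m inch '[[[0.09,0,0.05],[0,0,0],0.45],[[0.17,0,0.1],[0,0,0],0.45],[[0.26,0,0.15],[0,0,0],0.45],[[0.26,0,0.15],[0,0,0],0.45]]'
```

```text
time: 21.6
tool_pos: [559.8, 117.4, 104.6]
tcp_rot: [-180.0, -30.0, 90.0]
ft_force: [0.6, -0.6, -0.2]
finger_gap: 38.7
time: 22.0
tool_pos: [559.8, 120.3, 104.5]
tcp_rot: [180.0, -30.0, 89.9]
ft_force: [0.6, -1.0, 0.5]
finger_gap: 38.1
```

```bash
python3 -m inch '[[[0.06,0,0.035],[0,0,0],0.45],[[0.12,0,0.07],[0,0,0],0.45],[[0.17,0,0.1],[0,0,0],0.45],[[0.17,0,0.1],[0,0,0],0.45]]'
python3 - <<'E'
from h import *
for n in("side","top"):
    im=viewer.snapshot(n); cv2.imwrite(f"pics/{n}8.png",im[:,:,::-1])
s=cv2.imread("pics/side8.png");t=cv2.imread("pics/top8.png")
cv2.imwrite("pics/d8.png",np.hstack([cv2.resize(t[170:250,140:220],(400,400),interpolation=3),cv2.resize(s[100:180,160:240],(400,400),interpolation=3)]))
E
```

```text
time: 22.4
tool_pos: [560.0, 121.1, 104.5]
tcp_rot: [180.0, -29.9, 89.9]
ft_force: [-0.5, -7.8, 0.7]
finger_gap: 38.6
```

View pics/d8.png

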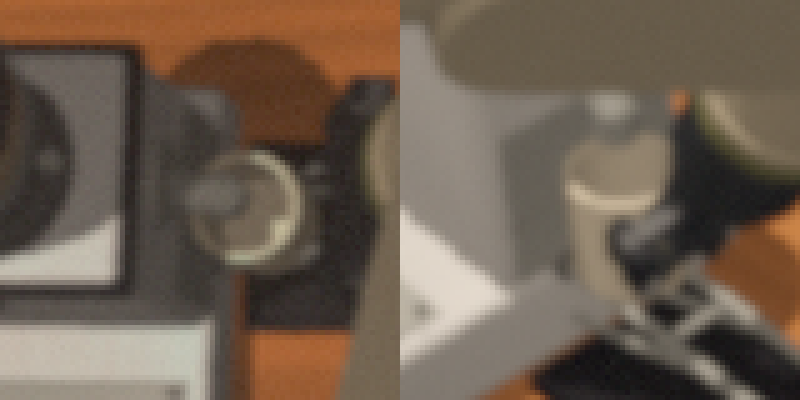

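Contact with the column: Fy jumped to −7.8 N. I back away along −y, then up and clear.

```bash
python3 -m inch '[[[-0.1,0,-0.06],[0,0,0],0.45],[[-0.5,0,-0.3],[0,0,0],0.45],[[-1.5,0,-0.87],[0,0,0],0.45],[[-3.5,0,-2],[0,0,0],0.45],[[-6.5,0,-3.75],[0,0,0],0.45],[[-9.5,0,-5.5],[0,0,0],0.45],[[-12.5,0,-7.2],[0,0,0],0.45],[[-15.5,0,-9],[0,0,0],0.45],[[-18,0,-11.5],[0,0,0],0.45],[[-18,0,-16],[0,0,0],0.45],[[-17,0,-21],[0,0,0],0.45],[[-17,0,-25],[0,0,0],0.45],[[-17,0,-26],[0,0,0],0.45],[[-17,0,-26],[0,0,0],0.45]]'
python3 - <<'E'
from h import *
for n in("side","top"):
    im=viewer.snapshot(n); cv2.imwrite(f"pics/{n}9.png",im[:,:,::-1])
s=cv2.imread("pics/side9.png");t=cv2.imread("pics/top9.png")
cv2.imwrite("pics/d9.png",np.hstack([cv2.resize(t[170:250,140:220],(400,400),interpolation=3),cv2.resize(s[100:180,160:240],(400,400),interpolation=3)]))
print(pose()[0])
E
```

```text
time: 23.9
tool_pos: [560.2, -157.0, 246.5]
tcp_rot: [179.8, -29.9, 90.0]
ft_force: [-0.1, 0.2, -0.1]
finger_gap: 38.4
[ 558.97611589 -154.83115848  243.11259053]
```

View pics/d9.png

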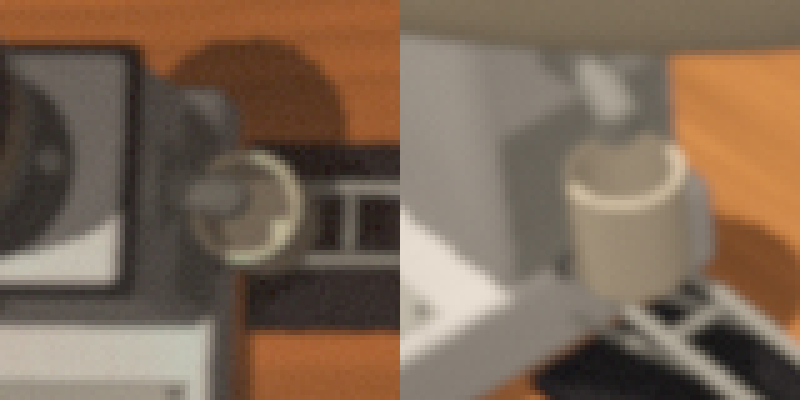

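View pics/side9.png

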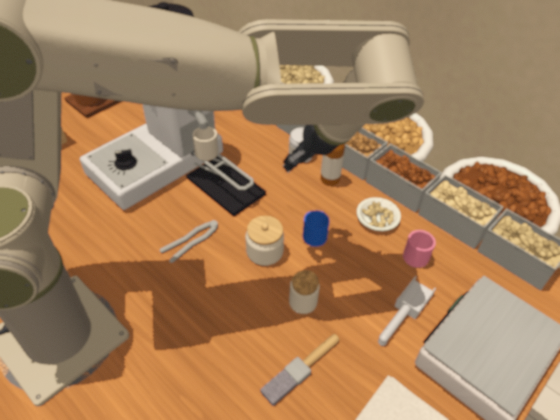

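View pics/top9.png

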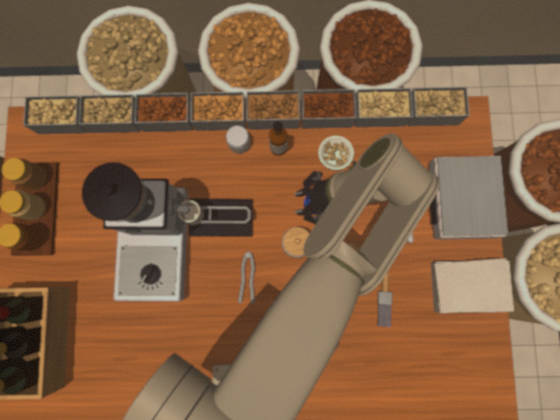

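Run:
```python
from h import *
print("pot top",onz("top",140+247*.2,170+208*.2,145))
print("pot side",onz("side",160+226*.2,100+172*.2,145))
c,s=np.cos(-.0255),np.sin(-.0255)
for O in([563.2,270],[562,268.5]):
    ch=np.array(O)+[ -s*-108, c*-108];print("chute",ch)
    for n in("top","side"): print(n,np.round(proj(n,[*ch,165]),1))
print("crop top chute est",(np.array(proj("top",[*ch,165]))-[140,170])*5,"side",(np.array(proj("side",[*ch,165]))-[160,100])*5)
# side view chute mouth observed
print("chute obs side", onz("side",160+222*.2,100+130*.2,165),"top",onz("top",140+237*.2,170+197*.2,165))
t=cv2.imread("pics/top9.png");cv2.imwrite("pics/d10.png",np.hstack([cv2.resize(t[260:296,130:170],(400,400),interpolation=3),cv2.resize(cv2.imread("pics/side9.png")[140:182,95:140],(400,400),interpolation=3)]))
print(pose()[2]["qd"].round(2))
```

```text
pot top [556.45495047 154.97715898 145.        ]
pot side [559.46740781 152.75337519 145.        ]
chute [560.44629846 162.0351116 ]
top [185.4 209.2]
side [202.6 126.7]
chute [559.24629846 160.5351116 ]
top [186.  209.6]
side [202.6 127.1]
crop top chute est [229.761764   198.02874569] side [212.91295167 135.58737768]
chute obs side [565.6508484 160.7459053 165.       ] top [559.75223683 156.44497119 165.        ]
[0.69 0.52 1.57 0.04 0.   0.14]
```

View pics/d10.png

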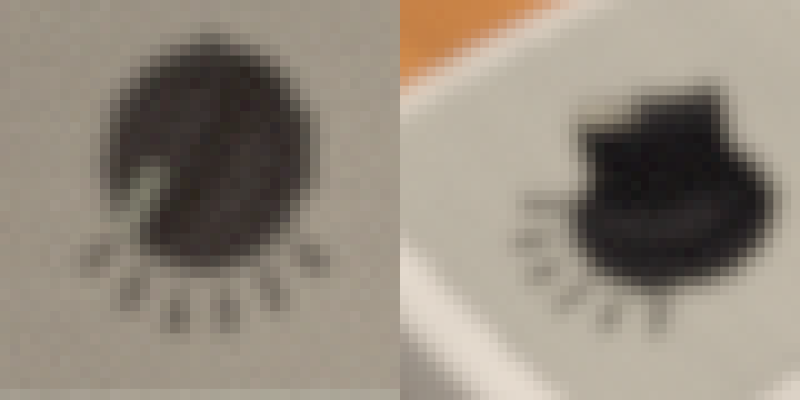

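The pot is upright at about (558,155) against a chute estimate of (560,161), so about 6 mm off (15 mm allowed). The dial is still on the fifth mark, and the bystanders' pixels are unchanged. I'll let the arm settle and hand in.

```bash
python3 -m inch '[[[0,0,0],[0,0,0],0.45],[[0,0,0],[0,0,0],0.45],[[0,0,0],[0,0,0],0.45],[[0,0,0],[0,0,0],0.45]]'; python3 -c "
from bench import r
print(r.hand_in())"
```

```text
time: 24.4
tool_pos: [559.4, -154.6, 244.0]
tcp_rot: [-179.9, -30.1, 89.9]
ft_force: [-0.1, 0.3, -0.1]
finger_gap: 38.6
the job is handed in; nothing more can be done
None
```

The nut mill is set up and I handed the job in at 24.4 s of the 72 s allowed; no verdict was reported.

- **Dial:** I turned it 1.40 rad clockwise from the first mark. In two later top-view checks the pointer lay on the fifth mark: 29–34° measured, where 33° is the fifth and 52° the sixth.
- **Pot:** I set the cream pot down on the outer rest with a light touch. I then slid it in with a tilted two-finger cradle until it touched the column, where the push force rose to about 8 N, and backed the fingers off.
- **Position:** The last pictures show the pot upright on the rods with the chute over its opening. Its centre measured (556, 155) from the top view and (559, 153) from the side, against about (560, 161) expected for the chute. That is about 6–9 mm off, inside the 15 mm allowed. Contact with the column implies only about 4 mm off.
- **Disagreement:** The chute mouth read directly off the pictures scattered by about 6 mm between the two views. I relied on the mill-frame estimate instead, which I got from the dial, rods and deck.
- **Other things on the counter:** The bystanders I could see looked unmoved. The arm partly hid some of them in the last top view. The arm was clear of everything at the end.

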